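Move the push-fit stop end to the other water filter

TASK

Two small water filter units stand on the worktop, and the one with the push-fit stop end on its spigot is to be put to use. Press the stop end's release ring in towards its body, keep it pressed while you draw the stop end off the spigot, then push it fully home on the bare spigot of the other unit and let go, so that the ring springs back and the stop end is locked there. Go gently, by feel, so that the stop end is never forced hard against a spigot, and leave the other things where they are.

Things in the scene. Friction and masses are not known exactly. Their poses are not given: they have to be found in the camera images.
- filter_capped: The water filter unit that carries the stop end at the start, fixed in place: white canister 82 mm across, 96 mm tall, on a plate 90 x 86 x 8 mm. Origin at the centre of its underside, z up. A steel spigot (tube closed by a round nose, 16 mm diameter) sticks out level along its own -x, axis 65 mm above the worktop, from a 28 mm nut (ends at x = -48 mm) to its tip at x = -126 mm.
- filter_open: The unit whose spigot is bare at the start; shape, frame and fixing as filter_capped. A stop end is home on a unit (nose on the floor of the bore) when its origin is at x = -98 mm, y = 0, z about 64 mm in the unit's frame, its axes along the unit's. The spigots must not be forced (limit 35 N of contact); a stop end pinched above its axis levers on the spigot with up to 3 times the force felt at the wrist.
- stop_end: Push-fit stop end like a cotton reel, about 0.1 kg. Origin on its axis at the body's mouth; +x points out of the mouth, along the spigot to the unit. Body 35 mm diameter, x = -32 to 0; bore 19 mm diameter, floor at x = -28 mm; back flange 56 mm diameter, x = -32 to -28. Jaws at x = -11 mm sit in a groove of the spigot (6 mm wide, 14 mm behind the tip) and hold it with 0.8 mm of play.
- stop_end_back (a point): Centre of the outer face of the back flange (stop end x = -32 mm). Back flange and ring flange are 42 mm apart over all with the ring out, 37 mm pressed, and stand 20 mm proud of the spigot: two fingers from above can pinch them together. The ring side yields 5 mm, the back does not, so the middle of the pinch wanders 2.5 mm towards the back: follow it by feel.
- ring_face (a point): Centre of the outer face of the release ring: a grey flange 56 mm diameter, 4 mm thick, bore 19 mm, in front of the body's mouth; 10 mm from the mouth when out, 5 mm when pressed in. The bore has 1.5 mm of clearance all round the spigot, so the stop end hangs about 1.5 mm low on it.
- ring (a joint): Travel of the release ring in m: 0 out (jaws closed), 0.005 fully in; jaws clear beyond 0.0035. A spring pushes it out with 4 N at 0, rising to 9 N at 0.005. Ring in: the stop end slides freely on a spigot. Ring out: it can be pushed on (the nose spreads the jaws, they snap in) but not pulled off. When a pinch opens, this spring pushes the body back off by some mm: then press the back flange home until it stops.
- peeler: Bystander: white vegetable peeler, 170 x 25 x 18 mm, lying on the front of the worktop; origin at the centre of its underside.
- steel_tumbler: Bystander: steel tumbler, 68 mm across and 74 mm tall, to the left; origin at the centre of its underside.
- spice_jar: Bystander: small glass spice jar with a screw cap, 41 mm across and 97 mm tall, to the right; origin at the centre of its underside.
- filter_capped_nose (a point): On filter_capped: tip of the spigot's round nose, on its axis, 126 mm from the unit's centre and 65 mm above the worktop.
- filter_open_nose (a point): On filter_open: tip of the spigot's round nose, on its axis, 126 mm from the unit's centre and 65 mm above the worktop.

How it is judged:
By the outcome, as a careful person would: the job done as asked, in the order asked, and still so for the second after the job is handed in, with the robot touching nothing.
It also fails if it takes over 67 s, if anything falls off the work surface, if the arm or the gripper's body presses on something with over 40 N, if the wrist force passes 120 N, or if a joint passes its speed limit or range.

ROBOT

A 7-joint arm with a two-finger parallel gripper is mounted at the origin on a cart in front of the work surface, level with it; the furniture and walls round the work are solid. World frame = base frame: x ahead of the robot, y to its left, z up, the work surface at z = 0. Lengths are in m, angles in degrees, forces in N, time in s.
With the tool pointing down it reaches from about 0.425 to 0.875 m from the base axis. Payload 8.4 kg.
Tool frame: the origin (TCP) lies on the mounting face of the last link; the fingertips stand 173 mm ahead of it and the grasp point (between the pads) lies 155 mm ahead of it (robot.tcp_to_grasp is the distance from the TCP to the grasp point, in m); z points along the fingers, y is the line along which they close (so a half turn about z gives the same grasp; the last joint's range is limited). The gripper opens to 85 mm and grips with 20 to 120 N. Pads are 22 mm wide; open, the fingers measure 114 mm over their backs; the gripper's body (76 mm by 85 mm) begins 54 mm behind the grasp point. The pads swing forward as they close: fully open they stand 13 mm farther back than shut.
Start: joints at [68.056, 19.091, 2.286, 83.961, -0.768, 76.965, -3.352], TCP at [0.182, -0.624, 0.405] pointing down, gripper open.
Joint ranges: [-147.57, 147.57], [-21.85, 119.76], [-74.77, 79.35], [14.55, 137.4], [-85.83, 265.84], [4.83, 119.75], [-152.11, 152.11]. Speed limits (degrees/s): [127.2, 127.2, 159.86, 159.86, 180, 180, 180].

INTERFACE

Orientations are given as a 3x3 rotation matrix whose columns are the frame's x, y, z axes.
In Python, from bench import robot, get_image, camera_model, job, models gives the robot as it stands.
- The arm moves only by the shell command python3 -m pendant 'ROWS' [FORCE]. ROWS is a JSON object of lists of equal length, an entry for each row: "grip": the finger opening in cm, from 0 to 8.54; "linear": the shift along the tool's x, y, z in cm, a list of three; "turn": the turn about the tool's z in degrees. A call has 1 to 10 rows; each row is the pose to reach, as a shift and turn from the pose commanded when the call began, along the tool's axes at that moment; what a row does not reach only later rows make up. A row lasts 1/8 s, in which the tool goes at most 62.5 mm and 10.7 degrees, less where a joint would pass 70% of its speed; a pose out of reach is approached as far as the arm can. A call with a gripper value outside its range is refused whole. The fingers move at their own pace and stop on an object; FORCE is the grip in N (left out, the last holds). Time passes only in rows, so rows that repeat a pose let the fingers close. It gives the time, the measured TCP pose, the force, the opening and the grip force at its end, in the units of the state.
- robot.read_state(): the state, without advancing time (a new reading comes with each control period).
- get_image(name): name is "scene" or "top" or "wrist"; returns the picture (384x512x3 uint8, blue, green, red); there is no depth.
- camera_model(name): a dict with "vfov" (degrees; the focal length in pixels is half the picture's height over the tangent of half this angle, whatever the lens; pixels are square), "cx", "cy" (the principal point, pixels), "k1" (the pictures are not rectified: a ray, as slopes to the right and down, at radius r is drawn at 1 + k1 r^2 times it, then the intrinsics apply), "pose" (4x4, takes a point from camera to world coordinates). Camera axes: x right, y down, z forward; pixel columns grow to the right and rows downward; lengths in m; the calibration is good to about 2 mm. A picture is of the moment at which its call begins: read the wrist's pose just before it. camera_model takes no time and is no camera call; for the wrist camera it gives the pose at the moment of the call.
- job.close_job(): hands the job in; it is judged then, once.
Trained networks look in the newest picture that a camera, given by its name, has taken for a name from the list of things; names that differ only in an ending like _2 or _b are one class to them, and where a whole thing is asked for, a point or a joint stands for the part that bears it (a point fixed in the world has none). Each returns a list of dicts, best first, with "p" (0 to 1); they miss things now and then, are a little off and sometimes report something else, mostly with a low value. They report only what shows in the picture. A call takes as long as a camera call.
- models.look_for(camera, label): "xy" ([column, row] in pixels, amid what is visible of it).
The state is a dict: "t": time; "qpos": joint angles; "joint_vel": joint speeds; "joint_torque": joint torques, N m; "eef_pos": TCP position; "eef_rot": TCP orientation; "ft_force": force on the tool from outside, world axes, zero at the start; "moment": the same for the moment, N m; "grip_width": finger opening in m; "grip_force": force on a finger pad.
Only numpy, scipy, OpenCV 4.12 (cv2) and the standard library are available. Lean on these libraries where they do the work, as an engineer would, in place of code of your own. Each camera call takes 0.05 s, during which the arm holds its last target. There are 200 camera calls.

## Working session

There is one attempt and no reset: what is moved stays moved. The work goes in short steps, Python scripts to look and compute and a shell command to move; the robot and the scene stay as the last step left them, time stands still between calls to the robot, and variables do not carry over. Pictures are saved under pics/ and viewed, at most 10 in all, crops included, and the job is handed in when it is done.

```bash
ls; mkdir -p pics; python3 - <<'E'
from bench import robot,get_image,camera_model,models
import cv2,numpy as np
s=robot.read_state();print(s['t'],s['eef_pos'],s['eef_rot'],s['grip_width'],s['ft_force'])
ims=[]
for c in ['scene','top']:
    im=get_image(c);ims.append(im)
    m=camera_model(c);print(c,m)
    for l in ['filter_capped','filter_open','stop_end','stop_end_back','ring_face','filter_capped_nose','filter_open_nose','peeler','steel_tumbler','spice_jar']:
        print(c,l,[(np.round(d['xy'],1).tolist(),round(d['p'],2)) for d in models.look_for(c,l)[:3]])
    cv2.imwrite(f'pics/{c}0.png',im)
print(robot.read_state()['t'])
E
```

```text
pics
0.0 [ 0.18194576 -0.62382802  0.40383634] [[ 9.60004619e-01  2.79983608e-01 -5.58097603e-04]
 [ 2.79984141e-01 -9.60003436e-01  1.51103941e-03]
 [-1.12709352e-04 -1.60686329e-03 -9.99998703e-01]] 0.08532535735098333 [ 0.32659753 -0.00871041 -0.51953429]
scene {'vfov': 55.37390460683529, 'cx': 257.5961241753534, 'cy': 188.10481001502015, 'k1': -0.048964545092401744, 'pose': array([[-0.68198342, -0.51393301,  0.52035706,  0.04649291],
       [-0.73123207,  0.49283966, -0.47160229,  0.5947077 ],
       [-0.01408061, -0.70212672, -0.71191278,  0.73841821],
       [ 0.        ,  0.        ,  0.        ,  1.        ]])}
scene filter_capped [([292.1, 145.4], 0.78)]
scene filter_open [([214.5, 201.6], 0.83)]
scene stop_end [([330.6, 146.2], 0.65)]
scene stop_end_back [([331.6, 150.7], 0.58), ([291.6, 142.6], 0.39)]
scene ring_face []
scene filter_capped_nose [([292.8, 146.6], 0.73)]
scene filter_open_nose [([215.9, 203.5], 0.91)]
scene peeler [([287.4, 216.7], 0.77)]
scene steel_tumbler [([144.0, 283.2], 0.92)]
scene spice_jar [([326.3, 122.0], 0.86)]
top {'vfov': 44.68561627080207, 'cx': 253.84617559375127, 'cy': 195.64937169171736, 'k1': 0.027682327174605288, 'pose': array([[-0.00371017, -0.99252579,  0.12197865,  0.37876867],
       [-0.99998074,  0.00428935,  0.00448598,  0.14670859],
       [-0.00497566, -0.12195966, -0.99252259,  1.42913972],
       [ 0.        ,  0.        ,  0.        ,  1.        ]])}
top filter_capped [([324.7, 176.3], 0.87)]
top filter_open [([220.0, 183.6], 0.84), ([262.1, 227.8], 0.48)]
top stop_end [([345.4, 203.0], 0.5)]
top stop_end_back [([343.5, 205.5], 0.54)]
top ring_face [([221.3, 185.1], 0.18)]
top filter_capped_nose [([326.9, 175.5], 0.74)]
top filter_open_nose [([221.1, 187.0], 0.61)]
top peeler [([264.0, 229.1], 0.58)]
top steel_tumbler [([137.2, 203.6], 0.94), ([344.2, 204.1], 0.59)]
top spice_jar [([383.6, 167.8], 0.52)]
1.1
```

```bash
python3 - <<'E'
import cv2,numpy as np
a=cv2.imread('pics/scene0.png')[90:330,90:410];b=cv2.imread('pics/top0.png')[120:270,100:420]
cv2.imwrite('pics/s1.png',cv2.resize(a,None,fx=2.5,fy=2.5,interpolation=cv2.INTER_CUBIC));cv2.imwrite('pics/t1.png',cv2.resize(b,None,fx=2.5,fy=2.5,interpolation=cv2.INTER_CUBIC))
E
```

```text
(no output)
```

View pics/s1.png

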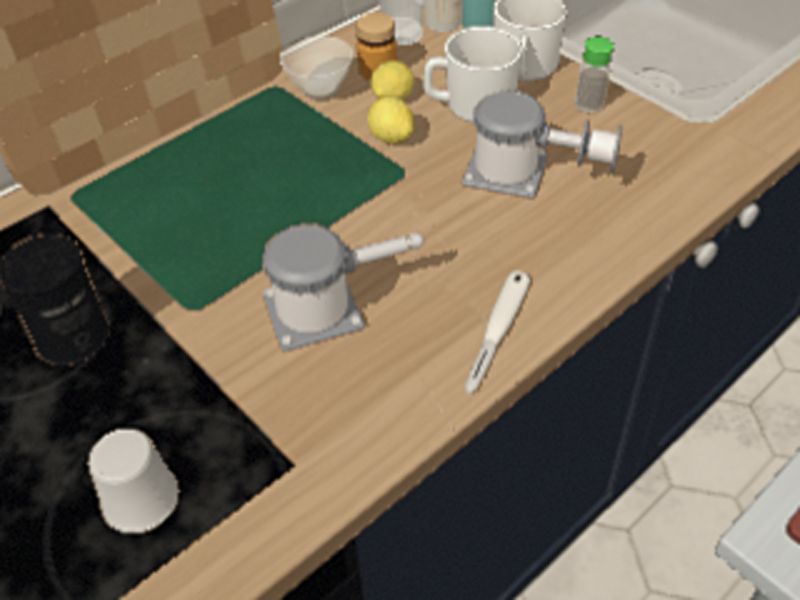

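View pics/t1.png

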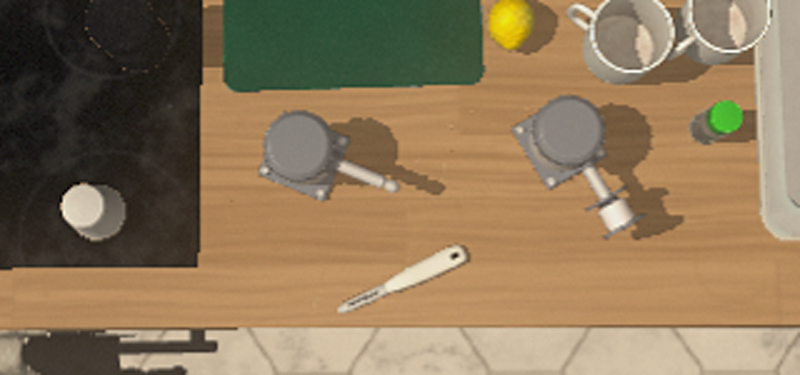

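The pictures show the capped unit with its stop end at top-view px (346,205) and its canister top at (327,173). The open unit's canister top is at (220,179) and its nose tip at (256,194). The spigots point right and towards the robot.

```bash
cat > h.py <<'E'
from bench import robot,get_image,camera_model,job,models
import cv2,numpy as np
from scipy.optimize import least_squares
def KD(m):
    f=192/np.tan(np.radians(m['vfov']/2))
    return np.array([[f,0,m['cx']],[0,f,m['cy']],[0,0,1]]),np.array([m['k1'],0,0,0.])
def onz(m,px,z):
    K,D=KD(m);u=cv2.undistortPoints(np.array([[px]],float),K,D)[0,0]
    d=m['pose'][:3,:3]@np.array([*u,1]);o=m['pose'][:3,3]
    return o+d*(z-o[2])/d[2]
def proj(m,P):
    K,D=KD(m);T=np.linalg.inv(m['pose'])
    return cv2.projectPoints(np.atleast_2d(P).astype(float),T[:3,:3],T[:3,3],K,D)[0][:,0]
def unit(x,y,a,P):  # unit frame -> world, a = heading of unit +x (deg)
    c,s=np.cos(np.radians(a)),np.sin(np.radians(a))
    P=np.atleast_2d(P);return np.c_[x+c*P[:,0]-s*P[:,1],y+s*P[:,0]+c*P[:,1],P[:,2]]
E
python3 - <<'E'
from h import *
t=camera_model('top');s=camera_model('scene')
def fit(obs,P0):
    P=np.array([o[0] for o in obs])
    f=lambda v:np.concatenate([proj(o[1],unit(*v,o[0]))[0]-o[2] for o in obs])
    r=least_squares(f,P0);return r.x,r.fun.round(1)
top=(0,0,.104);nose=(-.126,0,.065);mid=(-.110,0,.064)
print(fit([(top,t,(220,178.5)),(nose,t,(256.4,194.4)),(top,s,(212,192)),(nose,s,(256.8,186.4))],[.5,.2,60]))
print(fit([(top,t,(327,172.5)),(mid,t,(346,205)),(top,s,(293.5,137)),(mid,s,(330.8,148.5))],[.5,-.1,40]))
print(onz(t,(220,178.5),.1),onz(t,(327,172.5),.1),onz(s,(212,192),.1),onz(s,(293.5,137),.1))
w=camera_model('wrist');st=robot.read_state();R=st['eef_rot']
print(w['vfov'],R.T@(w['pose'][:3,3]-st['eef_pos']),R.T@w['pose'][:3,:3])
E
```

```text
(array([ 0.58685927,  0.2597648 , 71.39818876]), array([-3.5,  1.7,  1.7,  1.1, -1.5, -2.8,  1. , -1.4]))
(array([ 0.60259629, -0.05174555, 36.62322436]), array([-2. ,  1.8,  0.1,  1.2, -0.1, -4.4, -0.5, -1. ]))
[0.5923021  0.25001401 0.1       ] [ 0.6083722  -0.05820027  0.1       ] [0.58019731 0.26095867 0.1       ] [ 0.59163499 -0.04090166  0.1       ]
62.27593975192158 [ 0.08374884 -0.00016958  0.03082511] [[ 7.61149887e-04 -9.45210152e-01 -3.26461618e-01]
 [ 9.99999593e-01  5.61050855e-04  7.07092656e-04]
 [-4.85189587e-04 -3.26462024e-01  9.45210194e-01]]
```

```bash
python3 -m pendant '{"grip":[6.4,6.4,6.4,6.4,6.4,6.4,6.4,6.4,6.4,6.4],"linear":[[4.6,-3.9,0.5],[9.2,-7.8,1],[13.8,-11.8,1.5],[18.4,-15.7,2],[23,-19.6,2.5],[27.6,-23.5,3],[32.2,-27.5,3.5],[36.8,-31.4,4],[41.4,-35.3,4.5],[46,-39.3,5]],"turn":[-10,-20,-31,-41,-52,-62,-73,-83,-94,-104]}'
python3 - <<'E'
from h import *
s=robot.read_state();m=camera_model('wrist');im=get_image('wrist');print(s['t'],s['eef_pos'],s['eef_rot'],s['grip_width'],s['ft_force'])
for l in ['stop_end','ring_face','filter_capped','filter_capped_nose','stop_end_back']: print(l,[(np.round(d['xy'],1).tolist(),round(d['p'],2)) for d in models.look_for('wrist',l)[:2]])
cv2.imwrite('pics/w1.png',im);np.save('w1.npy',m,allow_pickle=True)
E
```

```text
t: 2.35
eef_pos: [0.5143, -0.1164, 0.355]
eef_rot: [[-0.509, 0.861, 0.001], [0.861, 0.509, -0.001], [-0.001, 0.001, -1.0]]
ft_force: [0.9, -1.2, -0.2]
grip_width: 0.064
grip_force: 0.0
2.35 [ 0.51431198 -0.11637695  0.35499494] [[-5.08552870e-01  8.61030240e-01  9.51190760e-04]
 [ 8.61030184e-01  5.08553500e-01 -6.00075353e-04]
 [-1.00041441e-03  5.13833913e-04 -9.99999368e-01]] 0.0640466074989394 [ 0.85520147 -1.17961266 -0.21373005]
stop_end [([257.8, 189.7], 0.58), ([282.6, 192.0], 0.56)]
ring_face [([284.4, 191.6], 0.97)]
filter_capped [([381.8, 186.1], 0.68), ([286.8, 329.4], 0.57)]
filter_capped_nose [([385.6, 186.1], 0.59)]
stop_end_back [([260.3, 188.2], 0.91)]
```

View pics/w1.png

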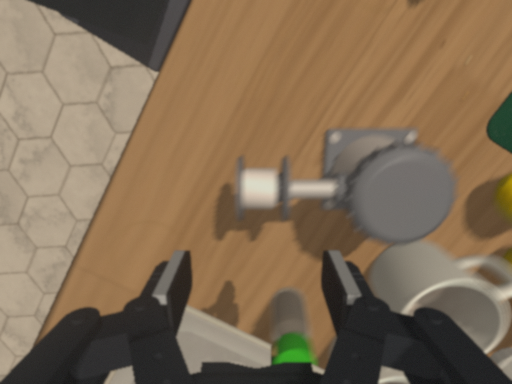

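The stop end is centred near px (262,188), with its back flange at column 239, ring flange at column 285 and the canister top at (401,194). A closer crop will give the alignment.

```bash
python3 - <<'E'
import cv2
a=cv2.imread('pics/w1.png')[140:240,225:358]
cv2.imwrite('pics/w1c.png',cv2.resize(a,None,fx=6,fy=6,interpolation=cv2.INTER_CUBIC))
E
```

```text
(no output)
```

View pics/w1c.png

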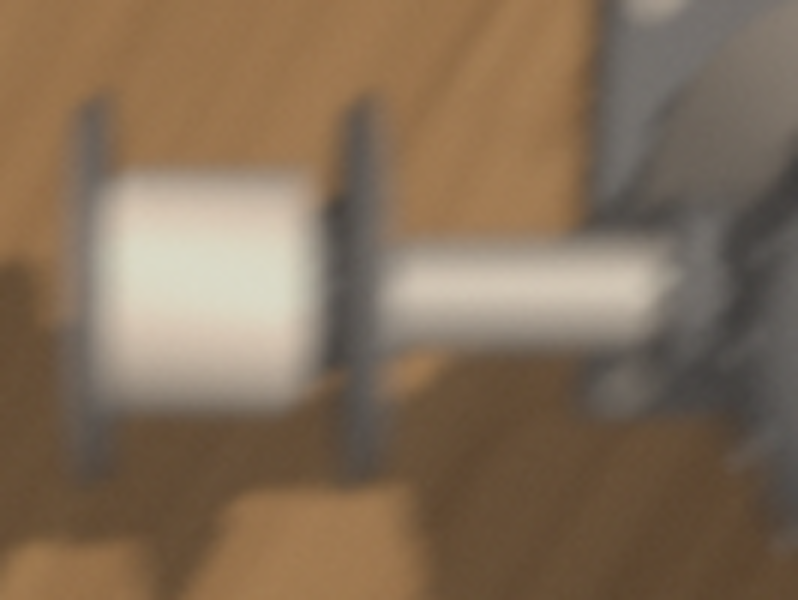

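```bash
python3 - <<'E'
from h import *
m=np.load('w1.npy',allow_pickle=True).item();c=lambda u,v:((u-.5*5)/6+225,(v-2.5)/6+140)
# unit frame: stop origin at -98; flange rims
P=[];px=[]
def add(p,u,v,w=(1,1)): P.append((p,c(u,v),w))
def res(v):
    r=[]
    for p,q,w in P: r+=list((proj(m,unit(*v[:3],p))[0]-q)*w)
    # visible silhouettes of discs: min/max row
    th=np.linspace(0,2*np.pi,181)
    for xf,(ut,vt),(ub,vb) in [(-.128,(95,95),(88,480)),(-.090,(367,95),(357,480))]:
        Q=proj(m,unit(*v[:3],np.c_[0*th+xf+v[3],.028*np.cos(th),.064+.028*np.sin(th)]))
        i,j=Q[:,1].argmin(),Q[:,1].argmax()
        r+=list(Q[i]-c(ut,vt))+list(Q[j]-c(ub,vb))
    return np.array(r)
add((-.080,0,.065),400,292,(0,1));add((-.052,0,.065),640,293,(0,1))
f=lambda v:res([*v,0])
r=least_squares(f,[.6,-.05,33]);print(r.x,r.fun.round(2))
s=robot.read_state();R=s['eef_rot']
tgt=unit(*r.x,(-.109,0,.25))[0];print(tgt,R.T@(tgt-s['eef_pos'])*100, 'ty heading',np.degrees(np.arctan2(R[1,1],R[0,1])))
print(onz(m,(401,194),.104))
E
```

```text
[ 0.61266141 -0.05870733 29.91065536] [ 0.    0.03 -0.    0.25 -0.04 -1.    0.42  0.38 -0.58 -0.46  0.2   0.89]
[ 0.51817977 -0.11306006  0.25      ] [ 0.26788292  0.7395601  10.46762499] ty heading 30.125267264010244
[ 0.60072688 -0.05507125  0.104     ]
```

```bash
python3 -m pendant '{"grip":[6.4,6.4,6.4,6.4,6.4],"linear":[[0.27,0.45,3],[0.27,0.45,6],[0.27,0.45,8.5],[0.27,0.45,10.2],[0.27,0.45,10.2]],"turn":[0,0,0,0,0]}' 20
python3 - <<'E'
from h import *
s=robot.read_state();m=camera_model('wrist');im=get_image('wrist');print(s['t'],s['eef_pos'],s['eef_rot'][:,1],s['grip_width'],s['ft_force'])
cv2.imwrite('pics/w2.png',im);np.save('w2.npy',m,allow_pickle=True)
E
```

```text
t: 3.28
eef_pos: [0.5155, -0.1141, 0.2519]
eef_rot: [[-0.502, 0.865, -0.002], [0.865, 0.502, 0.0], [0.001, -0.001, -1.0]]
ft_force: [0.7, 0.6, 0.9]
grip_width: 0.0642
grip_force: 0.0
3.275 [ 0.51546348 -0.11414566  0.25191205] [ 0.86460375  0.50245228 -0.00143296] 0.06417972693759007 [0.73044886 0.55362537 0.91127259]
```

View pics/w2.png

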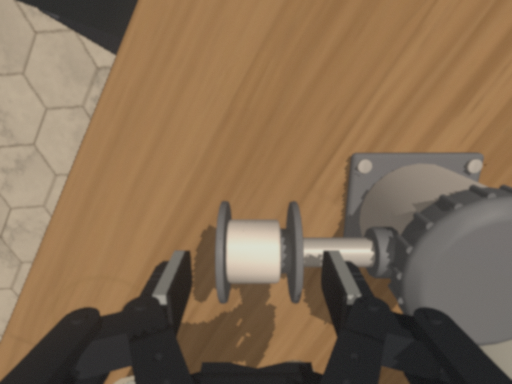

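The stop end sits between the pads, with flanges at columns 216–230 and 288–302 and pad faces near 190 and 322. Next I check the lateral alignment by projection.

```bash
python3 - <<'E'
from h import *
m=np.load('w2.npy',allow_pickle=True).item()
v=(.61266,-.05871,29.91)
th=np.linspace(0,2*np.pi,181)
for xf in(-.130,-.126,-.092,-.088):
    Q=proj(m,unit(*v,np.c_[0*th+xf,.028*np.cos(th),.064+.028*np.sin(th)]));print(xf,Q.min(0).round(1),Q.max(0).round(1),'top',Q[45].round(1))
s=robot.read_state();R=s['eef_rot']
for d in([-.011,-.032,.173],[.011,-.032,.173],[.011,.032,.173],[-.011,.032,.173],[.011,.032,.155],[.011,.032,.165]): print(d,proj(m,s['eef_pos']+R@np.array(d)).round(1))
print((R.T@(unit(*v,(-.112,0,.25))[0]-s['eef_pos'])*1000).round(1),np.degrees(np.arctan2(R[1,1],R[0,1])))
E
```

```text
-0.13 [218.7 196.5] [229.  300.3] top [218.9 275.6]
-0.126 [227.3 196.5] [235.2 300.3] top [227.4 275.6]
-0.092 [288.1 196.9] [300.2 300.7] top [299.6 276. ]
-0.088 [294.4 196.9] [308.8 300.8] top [308.1 276.1]
[-0.011, -0.032, 0.173] [[196.5 280.3]]
[0.011, -0.032, 0.173] [[193.8 242.2]]
[0.011, 0.032, 0.173] [[323.  242.3]]
[-0.011, 0.032, 0.173] [[320.1 280.5]]
[0.011, 0.032, 0.155] [[331.1 261.4]]
[0.011, 0.032, 0.165] [[326.4 250.3]]
[-0.3 -0.6  2.9] 30.18313238039278
```

```bash
python3 -m pendant '{"grip":[6.0,5.2,4.7,4.5,4.5],"linear":[[-0.15,-0.1,0.3],[-0.15,-0.1,0.5],[-0.15,-0.1,0.5],[-0.15,-0.1,0.5],[-0.15,-0.1,0.5]],"turn":[0,0,0,0,0]}' 20; python3 -m pendant '{"grip":[4.3,4.3],"linear":[[0,0,0],[0,0,0]],"turn":[0,0]}';python3 -m pendant '{"grip":[4.1,4.1],"linear":[[0,0,0],[0,0,0]],"turn":[0,0]}'
```

```text
t: 3.95
eef_pos: [0.516, -0.1151, 0.2478]
eef_rot: [[-0.504, 0.864, 0.0], [0.864, 0.504, -0.0], [-0.0, 0.0, -1.0]]
ft_force: [-1.0, 0.2, -0.2]
grip_width: 0.0445
grip_force: 0.0
t: 4.2
eef_pos: [0.5161, -0.115, 0.2478]
eef_rot: [[-0.504, 0.864, 0.0], [0.864, 0.504, 0.0], [-0.0, 0.0, -1.0]]
ft_force: [0.2, 1.1, 0.4]
grip_width: 0.0428
grip_force: 0.4
t: 4.45
eef_pos: [0.5161, -0.1151, 0.248]
eef_rot: [[-0.504, 0.864, 0.0], [0.864, 0.504, -0.0], [-0.0, 0.0, -1.0]]
ft_force: [-1.0, 0.8, 3.7]
grip_width: 0.0413
grip_force: 5.6
```

```bash
python3 -m pendant '{"grip":[3.9,3.9],"linear":[[0,-0.1,-0.05],[0,-0.1,-0.05]],"turn":[0,0]}'; python3 -m pendant '{"grip":[3.75,3.75],"linear":[[0,-0.08,0],[0,-0.08,0]],"turn":[0,0]}'
```

```text
t: 4.7
eef_pos: [0.5151, -0.1157, 0.2482]
eef_rot: [[-0.504, 0.864, 0.0], [0.864, 0.504, 0.0], [0.0, 0.0, -1.0]]
ft_force: [0.3, 0.7, 1.8]
grip_width: 0.0394
grip_force: 6.5
t: 4.95
eef_pos: [0.5146, -0.1159, 0.2484]
eef_rot: [[-0.504, 0.864, 0.001], [0.864, 0.504, 0.0], [-0.0, 0.001, -1.0]]
ft_force: [0.9, 1.5, 4.3]
grip_width: 0.038
grip_force: 7.9
```

```bash
python3 -m pendant '{"grip":[3.6,3.4,3.2],"linear":[[0,-0.07,-0.05],[0,-0.07,-0.05],[0,-0.07,-0.05]],"turn":[0,0,0]}' 30; python3 -m pendant '{"grip":[3.2,3.2],"linear":[[0,0,0],[0,0,0]],"turn":[0,0]}'
```

```text
t: 5.32
eef_pos: [0.5137, -0.1164, 0.2487]
eef_rot: [[-0.504, 0.864, -0.0], [0.864, 0.504, -0.0], [0.0, -0.0, -1.0]]
ft_force: [-0.4, 0.0, 3.4]
grip_width: 0.0363
grip_force: 30.2
t: 5.58
eef_pos: [0.5138, -0.1164, 0.2487]
eef_rot: [[-0.504, 0.864, -0.0], [0.864, 0.504, -0.0], [0.0, -0.0, -1.0]]
ft_force: [-0.0, 0.7, 4.1]
grip_width: 0.0362
grip_force: 30.3
```

```bash
python3 -m pendant '{"grip":[3.2,3.2],"linear":[[0,0,-0.12],[0,0,-0.12]],"turn":[0,0]}'; python3 -m pendant '{"grip":[3.2,3.2,3.2],"linear":[[0,-0.2,0],[0,-0.5,0],[0,-0.5,0]],"turn":[0,0,0]}'
```

```text
t: 5.82
eef_pos: [0.5136, -0.1164, 0.2496]
eef_rot: [[-0.504, 0.864, -0.001], [0.864, 0.504, 0.0], [0.001, -0.001, -1.0]]
ft_force: [0.3, 0.1, -1.6]
grip_width: 0.036
grip_force: 30.0
t: 6.2
eef_pos: [0.5092, -0.1191, 0.2498]
eef_rot: [[-0.504, 0.864, -0.0], [0.864, 0.504, -0.0], [0.0, -0.0, -1.0]]
ft_force: [-0.2, 0.7, -1.2]
grip_width: 0.0358
grip_force: 30.1
```

```bash
python3 -m pendant '{"grip":[3.2,3.2,3.2,3.2,3.2,3.2,3.2,3.2,3.2,3.2],"linear":[[0,-1.5,0],[0,-3.2,0],[0,-5,0],[0,-5,-5],[3,-3,-9.5],[7,1.5,-9.5],[11,6,-9.5],[15,10,-9.5],[18.5,13.8,-9.5],[18.5,13.8,-9.5]],"turn":[0,0,0,0,-6,-14,-22,-30,-38,-38]}'
python3 - <<'E'
from h import *
s=robot.read_state();m=camera_model('wrist');im=get_image('wrist');print(s['t'],s['eef_pos'],s['ft_force'])
for l in ['stop_end','ring_face','filter_open','filter_open_nose','stop_end_back']: print(l,[(np.round(d['xy'],1).tolist(),round(d['p'],2)) for d in models.look_for('wrist',l)[:2]])
cv2.imwrite('pics/w3.png',im);np.save('w3.npy',m,allow_pickle=True)
E
```

```text
t: 7.45
eef_pos: [0.5349, 0.1141, 0.3451]
eef_rot: [[-0.932, 0.363, 0.0], [0.363, 0.932, 0.002], [0.001, 0.002, -1.0]]
ft_force: [1.1, 0.1, -1.5]
grip_width: 0.0364
grip_force: 30.8
7.45 [0.53494497 0.11405071 0.34505323] [ 1.06902071  0.05111749 -1.47761027]
stop_end [([255.6, 250.4], 0.56)]
ring_face [([289.6, 251.5], 0.77), ([232.5, 83.0], 0.39)]
filter_open [([430.7, 192.9], 0.78), ([290.1, 249.5], 0.46)]
filter_open_nose [([430.0, 194.0], 0.84)]
stop_end_back [([256.9, 252.7], 0.78), ([102.6, 286.2], 0.29)]
```

View pics/w3.png

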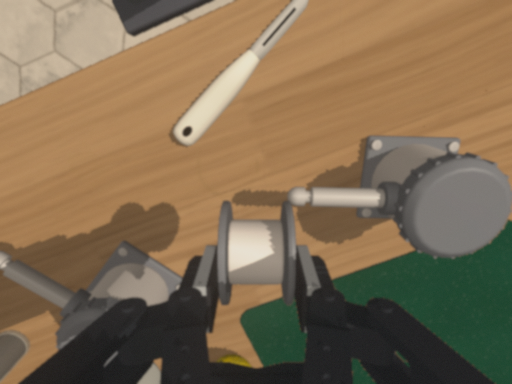

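The stop end hangs square in the grip, with its centre near (256,251). The bare spigot runs level from the nose at (291,197) to the nut at (384,197). Now I measure its line in subpixels.

```bash
cat > line.py <<'E'
from h import *
def edges(im,cols,r0,r1):
    g=cv2.GaussianBlur(cv2.cvtColor(im,cv2.COLOR_BGR2LAB),(3,3),0).astype(float)
    out=[]
    for c in cols:
        # saturation-like distance: greyness of strip vs brown wood
        col=g[r0:r1,c,2]-128
        t=(col.max()+col.min())/2;i=np.where(col<t)[0];a,b=i[0],i[-1]
        f=lambda i,j:i+(t-col[i])/(col[j]-col[i])
        out.append((c,r0+f(a-1,a),r0+f(b,b+1)))
    return np.array(out)
E
python3 - <<'E'
from line import *
im=cv2.imread('pics/w3.png');m=np.load('w3.npy',allow_pickle=True).item()
e=edges(im,range(312,374,4),178,216);print(e.round(1).tolist())
mid=(e[:,1]+e[:,2])/2
nose=edges(im.transpose(1,0,2).copy(),range(192,203,2),275,310);print('nose cols',nose.round(1).tolist())
s=robot.read_state();R=s['eef_rot'];p=np.polyfit(e[:,0],mid,1)
A=onz(m,(291,np.polyval(p,291)),.065);B=onz(m,(374,np.polyval(p,374)),.065)
d=(B-A);print(A,B,'heading',np.degrees(np.arctan2(d[1],d[0])),'tool',np.degrees(np.arctan2(R[1,1],R[0,1])))
print('nose in tool',R.T@(A-s['eef_pos'])*1000)
# in-hand stop body axis: plane z guess = eef z -.1855
z=s['eef_pos'][2]-.1855
for px in [(218,252),(297,252),(256,252)]: print(px,R.T@(onz(m,px,z)-s['eef_pos'])*1000)
E
```

```text
Traceback (most recent call last):
  File "line.py", line 10, in edges
    out.append((c,r0+f(a-1,a),r0+f(b,b+1)))
                                 ~^^^^^^^
  File "line.py", line 9, in <lambda>
    f=lambda i,j:i+(t-col[i])/(col[j]-col[i])
                               ~~~^^^
IndexError: index 38 is out of bounds for axis 0 with size 38
```

```bash
python3 - <<'E'
from line import *
im=cv2.imread('pics/w3.png');m=np.load('w3.npy',allow_pickle=True).item()
e=edges(im,range(312,356,4),178,216);print(e.round(1).tolist())
mid=(e[:,1]+e[:,2])/2
s=robot.read_state();R=s['eef_rot'];p=np.polyfit(e[:,0],mid,1);print(p)
A=onz(m,(290,np.polyval(p,290)),.065);B=onz(m,(354,np.polyval(p,354)),.065)
d=(B-A);print(A,B,'heading',np.degrees(np.arctan2(d[1],d[0])),'tool',np.degrees(np.arctan2(R[1,1],R[0,1])))
print('nose in tool',R.T@(A-s['eef_pos'])*1000)
z=s['eef_pos'][2]-.1855
for px in [(218,252),(297,252),(256,252)]: print(px,R.T@(onz(m,px,z)-s['eef_pos'])*1000)
E
```

```text
[[312.0, 185.2, 207.5], [316.0, 186.0, 206.8], [320.0, 186.2, 206.8], [324.0, 186.2, 207.0], [328.0, 186.3, 207.0], [332.0, 186.3, 207.0], [336.0, 186.3, 207.0], [340.0, 186.6, 207.1], [344.0, 186.8, 207.2], [348.0, 186.8, 207.4], [352.0, 186.9, 207.4]]
[2.01704545e-02 1.90025000e+02]
[0.54731957 0.13971716 0.065     ] [0.56768829 0.18890309 0.065     ] heading 67.50473459229346 tool 68.10246386418189
nose in tool [  0.53889071  33.38485107 279.87178703]
(218, 252) [ 1.71192004e-01 -1.58622677e+01  1.85513467e+02]
(297, 252) [  0.63275738  27.52433388 185.47654898]
(256, 252) [  0.38747987   5.00358186 185.49571373]
```

```bash
python3 -m pendant '{"grip":[3.2,3.2,3.2,3.2,3.2],"linear":[[0.04,-0.3,3],[0.04,-0.3,6],[0.04,-0.3,8.5],[0.04,-0.3,9.45],[0.04,-0.3,9.45]],"turn":[0.6,0.6,0.6,0.6,0.6]}'
python3 - <<'E'
from line import *
s=robot.read_state();m=camera_model('wrist');im=get_image('wrist');cv2.imwrite('pics/w4.png',im);np.save('w4.npy',m,allow_pickle=True)
cv2.imwrite('pics/w4c.png',cv2.resize(im[180:320,200:400],None,fx=4,fy=4,interpolation=cv2.INTER_CUBIC))
E
```

```text
t: 8.38
eef_pos: [0.534, 0.1073, 0.2504]
eef_rot: [[-0.925, 0.381, -0.001], [0.381, 0.925, -0.0], [0.0, -0.0, -1.0]]
ft_force: [0.2, -0.1, -0.9]
grip_width: 0.0355
grip_force: 30.9
```

View pics/w4c.png

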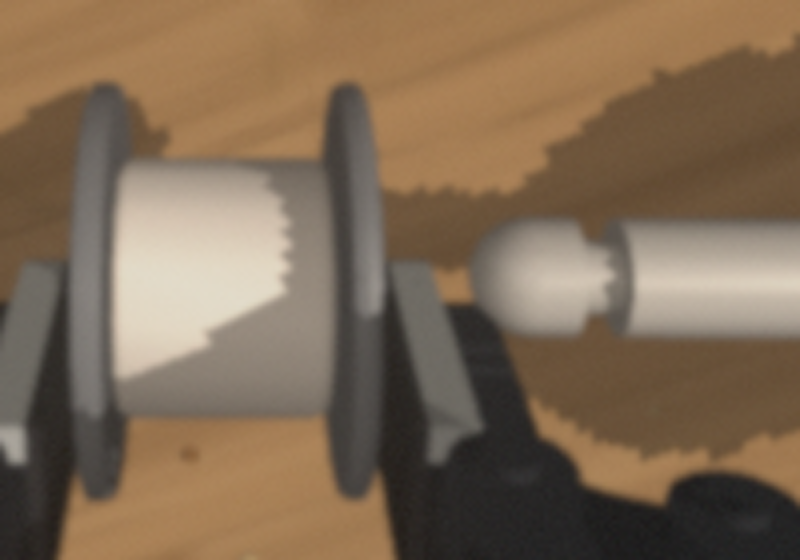

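The body axis is at crop row ≈287 and the spigot axis at ≈278, about 1.3 mm apart, with a nose-to-ring gap of roughly 12 mm. Working out the shift.

```bash
python3 - <<'E'
from h import *
m=np.load('w4.npy',allow_pickle=True).item();s=robot.read_state();R=s['eef_rot']
c=lambda u,v:((u-1.5)/4+200,(v-1.5)/4+180)
T=lambda P:(R.T@(P-s['eef_pos'])*1000).round(2)
def cyl(rt,rb,u,rad,z):  # lateral x of cylinder axis along tool y from silhouette rows, axis height z
    y=T(onz(m,c(u,(rt+rb)/2),z))[1]/1000;th=np.linspace(0,2*np.pi,181)
    f=lambda x:[(lambda Q:(Q[:,1].min()+Q[:,1].max())/2)(proj(m,(s['eef_pos']+(R@np.c_[x[0]+rad*np.cos(th),0*th+y,(s['eef_pos'][2]-z)-rad*np.sin(th)].T).T)))-c(u,(rt+rb)/2)[1]]
    return least_squares(f,[0.]).x*1000,y*1000
print('spigot',cyl(218,337,560,.008,.065),cyl(220,338,760,.008,.065))
for z in(.0635,.0645,.0655): print(z,cyl(160,414,160,.0175,z),cyl(161,415,310,.0175,z),'fl',cyl(84,498,100,.028,z),cyl(84,497,352,.028,z))
print('nose',T(onz(m,c(471,278),.065)),'ring face',T(onz(m,c(385,290),.0645+.0)))
E
```

```text
spigot (array([0.28915649]), np.float64(44.92)) (array([0.13226452]), np.float64(72.16))
0.0635 (array([-1.81088281]), np.float64(-9.81)) (array([-1.93767306]), np.float64(10.94)) fl (array([-1.86337221]), np.float64(-18.14)) (array([-1.74175897]), np.float64(16.77))
0.0645 (array([-1.25293435]), np.float64(-9.75)) (array([-1.37889779]), np.float64(10.87)) fl (array([-1.2976129]), np.float64(-18.02)) (array([-1.17679381]), np.float64(16.66))
0.0655 (array([-0.69495529]), np.float64(-9.69)) (array([-0.82009192]), np.float64(10.8)) fl (array([-0.73178064]), np.float64(-17.91)) (array([-0.61174717]), np.float64(16.55))
nose [1.1000e-01 3.2790e+01 1.8612e+02] ring face [ -2.04  21.19 186.62]
```

```bash
python3 -m pendant '{"grip":[3.2,3.2,3.2,3.2,3.2],"linear":[[0.16,0,0],[0.16,0.6,0],[0.16,1.2,0],[0.16,1.8,0],[0.16,1.8,0]],"turn":[0,0,0,0,0]}'
python3 -m pendant '{"grip":[3.2,3.2,3.2],"linear":[[0,0.3,0],[0,0.6,0],[0,0.6,0]],"turn":[0,0,0]}'
```

```text
t: 9.05
eef_pos: [0.5394, 0.1259, 0.2505]
eef_rot: [[-0.925, 0.379, 0.0], [0.379, 0.925, 0.0], [0.0, 0.0, -1.0]]
ft_force: [-0.4, 0.0, -1.2]
grip_width: 0.0357
grip_force: 30.9
t: 9.43
eef_pos: [0.5417, 0.1309, 0.2504]
eef_rot: [[-0.925, 0.38, 0.0], [0.38, 0.925, 0.0], [0.0, 0.0, -1.0]]
ft_force: [-1.1, -0.0, -1.3]
grip_width: 0.0359
grip_force: 30.9
```

```bash
python3 -m pendant '{"grip":[3.2,3.2,3.2],"linear":[[0,0.4,0],[0,0.8,0],[0,0.8,0]],"turn":[0,0,0]}'
python3 -m pendant '{"grip":[3.2,3.2,3.2],"linear":[[0,0.4,0],[0,0.8,0],[0,0.8,0]],"turn":[0,0,0]}'
```

```text
t: 9.8
eef_pos: [0.5447, 0.1385, 0.2505]
eef_rot: [[-0.925, 0.38, 0.0], [0.38, 0.925, 0.0], [0.0, 0.0, -1.0]]
ft_force: [0.2, -0.4, -0.6]
grip_width: 0.0357
grip_force: 30.9
t: 10.18
eef_pos: [0.5477, 0.1459, 0.2504]
eef_rot: [[-0.925, 0.38, -0.0], [0.38, 0.925, 0.0], [0.0, 0.0, -1.0]]
ft_force: [0.2, 0.6, -0.5]
grip_width: 0.0358
grip_force: 30.9
```

```bash
python3 -m pendant '{"grip":[3.2,3.2,3.2],"linear":[[0,0.15,0],[0,0.3,0],[0,0.3,0]],"turn":[0,0,0]}'
```

```text
t: 10.55
eef_pos: [0.5489, 0.1483, 0.2505]
eef_rot: [[-0.925, 0.38, 0.0], [0.38, 0.925, 0.0], [-0.0, 0.0, -1.0]]
ft_force: [0.4, -0.0, -0.5]
grip_width: 0.0359
grip_force: 30.9
```

43 mm in with no contact. The rest goes in 1 mm steps, by feel.

```bash
for i in 1 2 3; do python3 -m pendant '{"grip":[3.2,3.2],"linear":[[0,0.1,0],[0,0.1,0]],"turn":[0,0]}' | grep -E 'pos|ft_'; done
```

```text
eef_pos: [0.5492, 0.1492, 0.2505]
ft_force: [-0.9, -0.1, -1.9]
eef_pos: [0.5496, 0.1501, 0.2505]
ft_force: [0.4, 0.2, -0.5]
eef_pos: [0.55, 0.1511, 0.2505]
ft_force: [-0.7, 0.1, -1.3]
```

```bash
for i in 1 2; do python3 -m pendant '{"grip":[3.2,3.2],"linear":[[0,0.07,0],[0,0.07,0]],"turn":[0,0]}' | grep -E 'pos|ft_'; done
```

```text
eef_pos: [0.5503, 0.1517, 0.2505]
ft_force: [-0.1, 1.4, -0.1]
eef_pos: [0.5505, 0.1521, 0.2504]
ft_force: [-0.2, -0.3, 0.2]
```

```bash
for i in 1 2; do python3 -m pendant '{"grip":[3.2,3.2],"linear":[[0,0.07,0],[0,0.07,0]],"turn":[0,0]}' | grep -E 'pos|ft_'; done
```

```text
eef_pos: [0.5507, 0.1524, 0.2503]
ft_force: [-2.2, -3.8, 1.0]
eef_pos: [0.5509, 0.1527, 0.2502]
ft_force: [-3.6, -5.6, 2.1]
```

```bash
python3 -m pendant '{"grip":[3.7,3.8,3.8],"linear":[[0,0.03,0],[0,0.08,0],[0,0.08,0]],"turn":[0,0,0]}' 20 | grep -vE 'rot'; python3 -m pendant '{"grip":[3.9,4.0,4.0],"linear":[[0,0.05,0],[0,0.1,0],[0,0.1,0]],"turn":[0,0,0]}'| grep -vE 'rot'
```

```text
t: 12.68
eef_pos: [0.5512, 0.1533, 0.2502]
ft_force: [-3.1, -5.3, 2.0]
grip_width: 0.0382
grip_force: 11.0
t: 13.05
eef_pos: [0.5516, 0.1542, 0.2502]
ft_force: [-2.8, -6.5, 2.0]
grip_width: 0.0401
grip_force: 9.1
```

```bash
python3 -m pendant '{"grip":[4.1,4.2,4.2],"linear":[[0,0.05,0],[0,0.1,0],[0,0.1,0]],"turn":[0,0,0]}' | grep -vE 'rot'; python3 -m pendant '{"grip":[4.3,4.5,4.5],"linear":[[0,0.05,0],[0,0.13,0],[0,0.13,0]],"turn":[0,0,0]}'| grep -vE 'rot'
```

```text
t: 13.42
eef_pos: [0.5521, 0.1554, 0.2503]
ft_force: [-1.5, -4.7, 1.7]
grip_width: 0.042
grip_force: 5.9
t: 13.8
eef_pos: [0.5526, 0.1569, 0.2505]
ft_force: [-2.7, -5.7, 1.7]
grip_width: 0.0452
grip_force: 3.2
```

```bash
python3 -m pendant '{"grip":[5,5.5,6.2,6.2,6.2,6.2,6.2,6.2],"linear":[[0,0,0],[0,0,0],[0,0,0],[0,0,0],[0,0,-3],[0,0,-7],[0,0,-10],[0,0,-10]],"turn":[0,0,0,0,0,0,0,0]}' | grep -v rot
python3 - <<'E'
from line import *
s=robot.read_state();m=camera_model('wrist');im=get_image('wrist');cv2.imwrite('pics/w5.png',im);np.save('w5.npy',m,allow_pickle=True)
cv2.imwrite('pics/w5c.png',cv2.resize(im[130:250,200:400],None,fx=4,fy=4,interpolation=cv2.INTER_CUBIC))
E
```

```text
t: 14.8
eef_pos: [0.5532, 0.1579, 0.353]
ft_force: [-0.5, 0.1, 0.4]
grip_width: 0.0617
grip_force: 0.0
```

View pics/w5c.png

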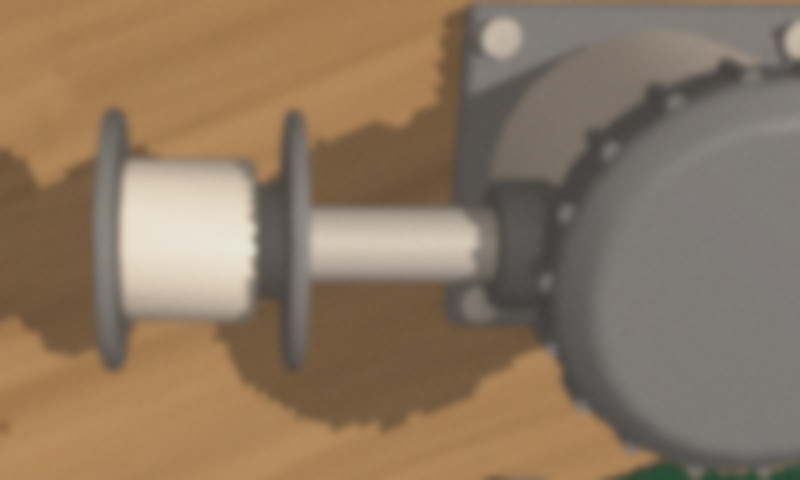

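The ring is out again, with a dark gap visible between body and ring. The stop end sits square on the open unit's spigot, about 41 mm of bare tube from ring to nut against 40 mm expected when home. The gripper is clear of everything.

```bash
python3 -c "
from bench import job
print(job.close_job())"
```

```text
the job is handed in; nothing more can be done
None
```

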